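# Reassemble the dough cutter's axle

### The job

Put the washed dough cutter back together on its horizontal axle: thread the green spacer on first, then the ribbed orange roller, then fit the black end cap over the end of the axle. Push them up so that the three sit snug against each other and against the axle's shoulder, let go, and leave the salt shaker, garlic, pen and tape roll where they are.

Things in the scene. Friction and masses are not known exactly. Their poses are not given: they have to be found in the camera images.
- spacer: Plain green plastic sleeve, 52 mm outside diameter, 28 mm long, round bore 20 mm right through it, about 60 g. Origin at its centre; its z axis is the bore axis (spin about z means nothing). At the start it leans in one of the rack's three rests, bore axis tipped up 35 degrees from level, +z pointing up and away from the robot.
- roller: Orange sleeve with dark ribs round it, otherwise the same as the spacer: 52 mm diameter, 28 mm long, 20 mm bore right through, origin at its centre, z along the bore. Starts leaning in another rest in the same way.
- end_cap: Black end cap, 52 mm outside diameter, 28 mm long, blind bore 18 mm in diameter and 24 mm deep, open at its +z end; the -z end is closed. Origin at its centre, z along the bore. Starts leaning in the remaining rest with its open end up and away from the robot, like the bores of the other two.
- drying_rack: White fixed rack, base 100 x 291 x 12 mm, origin at the centre of its underside. Three leaning rests 108 mm apart along its y axis hold the parts, centres 70 mm above the worktop; which is where varies. Each has a 30 mm wide back plate 35 degrees from vertical, top nearer the robot (-x), and a cradle 36 mm wide below: grip a part across its diameter, reaching down along that slope.
- axle_stand: Grey fixed stand, base 150 x 80 x 17 mm, with one upright post (26 x 34 mm, 137 mm high) that carries the axle. Origin on the worktop straight below the axle's shoulder face; its -x axis is the direction in which the axle points (roughly toward the robot), z up.
- axle_root (a point): Point on the axle's axis at the shoulder face (dark disc, 34 mm wide), 115 mm above the worktop. The level steel axle, 14 mm in diameter, runs 78 mm from here along the stand's -x. Seated, the centres of spacer, roller and end cap lie 14, 42 and 70 mm from here along the axle; let go, a part hangs 2 to 3 mm low.
- axle_tip (a point): Free end of the axle, on its axis; the last 4 mm taper to 8 mm diameter.
- salt_shaker: Salt shaker, 44 mm wide, 90 mm tall, loose, a bystander. Origin at the centre of its underside.
- garlic: Garlic bulb, 56 mm, loose, a bystander. Origin at its underside.
- pen: Pen, 145 mm long, lying loose, a bystander.
- tape_roll: Roll of tan tape, 98 mm wide, 25 mm high, lying loose, a bystander.

How it is judged:
By the outcome, as a careful person would: the job done as asked, in the order asked, and still so for the second after the job is handed in, with the robot touching nothing.
It also fails if it takes over 72 s, if anything falls off the work surface, if the arm or the gripper's body presses on something with over 40 N, if the wrist force passes 120 N, or if a joint passes its speed limit or range.

### The arm

A 7-joint arm with a two-finger parallel gripper is mounted at the origin on a cart in front of the work surface, level with it; the furniture and walls round the work are solid. World frame = base frame: x ahead of the robot, y to its left, z up, the work surface at z = 0. Lengths are in m, angles in rad, forces in N, time in s.
With the tool pointing down it reaches from about 0.4 to 0.9 m from the base axis. Payload 5.5 kg.
Tool frame: the origin (TCP) lies midway between the tips of the shut fingers; the grasp point (between the pads) lies 19 mm behind it (manip.grip_depth is the distance from the TCP to the grasp point, in m); z points along the fingers, y is the line along which they close (so a half turn about z gives the same grasp; the last joint's range is limited). The gripper opens to 92 mm and grips with 3 to 60 N. Pads are 19 mm wide; open, the fingers measure 130 mm over their backs; the gripper's body (75 mm by 190 mm) begins 47 mm behind the grasp point.
Start: joints at [1.503, 0.501, -0.427, 1.55, 0.221, 1.138, -0.21], TCP at [0.211, -0.615, 0.227] pointing down, gripper open.
Joint ranges: [-2.88, 2.88], [-0.31, 2.03], [-1.54, 1.56], [0.2, 2.42], [-1.41, 4.55], [0.19, 2.02], [-2.57, 2.57]. Speed limits (rad/s): [2.57, 2.57, 3.14, 3.14, 3.14, 3.14, 3.14].

### API

Orientations are given as a unit quaternion [x, y, z, w].
In Python, from bench import manip, effector, viewer gives the robot as it stands. Calls block until the motion is done:
- manip.move_pose(position, orientation): joint-space move of the TCP to a pose.
- manip.servo_line(position, ori=None, vel=0.15): straight line of the TCP; ori=None keeps the orientation; vel is the mean speed in m/s.
- manip.movej(angles): joint-space move.
- effector.open_jaws() and effector.close(f_grip=None): open the fingers fully, or close them until they stop; f_grip is the grip in N (None keeps the last).
- manip.sleep(seconds).
- manip.solve_ik(position, orientation): joint angles nearest the present ones, or None.
- viewer.get_image(name): name is "side" or "top"; returns the picture (420x560x3 uint8, red, green, blue); there is no depth.
- viewer.get_calibration(name): a dict with "vfov" (degrees; the focal length in pixels is half the picture's height over the tangent of half this angle, whatever the lens; pixels are square), "cx", "cy" (the principal point, pixels), "dist_coeffs" ([k1, k2, p1, p2, k3] as OpenCV has them; the pictures are not rectified), "eye" and "attitude" of the camera in the world. Camera axes: x right, y down, z forward; pixel columns grow to the right and rows downward; lengths in m; the calibration is good to about 2 mm. A picture is of the moment at which its call begins. get_calibration takes no time and is no camera call.
A pose or a line that the arm cannot do raises manip.PlanningError and nothing moves.
- manip.hand_in(): hands the job in; it is judged then, once.
Readings, each from a call of its own:
- manip.current_clock(): time.
- manip.current_q(): joint angles.
- manip.current_joint_velocities(): joint speeds.
- manip.current_tau(): joint torques, N m.
- manip.current_tool_pos(): TCP position.
- manip.current_tcp_rot(): TCP orientation.
- manip.current_force(): force on the tool from outside, world axes, zero at the start.
- manip.current_wrist_torque(): the same for the moment, N m.
- manip.current_finger_gap(): finger opening in m.
- manip.current_gripper_force(): force on a finger pad.
Only numpy, scipy, OpenCV 4.12 (cv2) and the standard library are available. Lean on these libraries where they do the work, as an engineer would, in place of code of your own. Each camera call takes 0.05 s, during which the arm holds its last target. There are 200 camera calls.

## Working session

There is one attempt and no reset: what is moved stays moved. The work goes in short steps, each a Python script; the robot and the scene stay as the last script left them, time stands still between calls to the robot, and variables do not carry over. Pictures are saved under pics/ and viewed, at most 12 in all, crops included, and the job is handed in when it is done.

```bash
mkdir -p pics; ls
python3 - <<'E'
from bench import manip, effector, viewer
import cv2
for n in("side","top"):
    cv2.imwrite(f"pics/{n}0.png",cv2.cvtColor(viewer.get_image(n),cv2.COLOR_RGB2BGR)); print(n,viewer.get_calibration(n))
print(manip.current_clock(),manip.current_tcp_rot(),manip.grip_depth)
E
```

```text
pics
side {'vfov': 52.19829363704965, 'cx': 286.635167950058, 'cy': 204.65546048586492, 'dist_coeffs': array([-0.07178825,  0.        ,  0.        ,  0.        ,  0.        ]), 'eye': array([ 0.54212354, -0.89114458,  0.56547136]), 'attitude': array([ 0.85860462,  0.02783268, -0.01825967, -0.51155649])}
top {'vfov': 55.78380182898109, 'cx': 274.8408470507232, 'cy': 208.43897751549326, 'dist_coeffs': array([0.02350108, 0.        , 0.        , 0.        , 0.        ]), 'eye': array([ 0.4165314 , -0.04333716,  0.99784313]), 'attitude': array([ 0.71531889, -0.69733608,  0.03282061, -0.03104982])}
0.1 [ 9.86348248e-01  1.64670434e-01 -1.11115586e-04 -8.76606247e-04] 0.0188
```

View pics/side0.png

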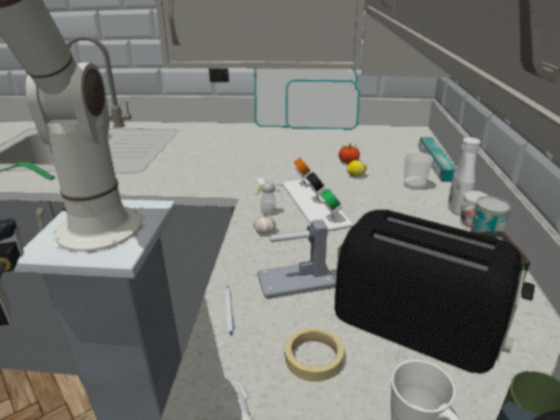

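View pics/top0.png

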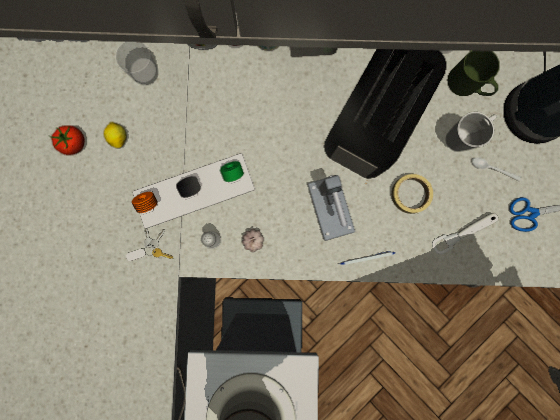

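The top view shows the rack at about (193,190), with the orange part at (145,202), black at (188,186) and green at (232,171). The stand is at (331,207) with its axle pointing down the image, and the toaster is close beside it at (340,160). The side view shows the axle at (270–312, 237).

```bash
cat > h.py <<'E'
import numpy as np, cv2
from scipy.spatial.transform import Rotation as R
from bench import manip, effector, viewer
def ray(n,uv):
    c=viewer.get_calibration(n); f=210/np.tan(np.radians(c['vfov']/2))
    K=np.array([[f,0,c['cx']],[0,f,c['cy']],[0,0,1]])
    p=cv2.undistortPoints(np.array([[uv]],float),K,c['dist_coeffs'])[0,0]
    return c['eye'],R.from_quat(c['attitude']).apply([p[0],p[1],1.])
def plane(n,uv,z):
    e,d=ray(n,uv); return e+d*(z-e[2])/d[2]
def tri(uvt,uvs):
    (a,d),(b,g)=ray('top',uvt),ray('side',uvs)
    s=np.linalg.lstsq(np.c_[d,-g],b-a,rcond=None)[0]
    return (a+d*s[0]+b+g*s[1])/2, np.linalg.norm(a+d*s[0]-b-g*s[1])
def snap(n): return cv2.cvtColor(viewer.get_image(n),cv2.COLOR_RGB2BGR)
E
python3 - <<'E'
from h import *
t=cv2.imread('pics/top0.png');s=cv2.imread('pics/side0.png')
a=cv2.resize(t[165:250,300:370],None,fx=5.5,fy=5.5,interpolation=cv2.INTER_CUBIC)
b=cv2.resize(s[205:305,250:345],None,fx=4.2,fy=4.2,interpolation=cv2.INTER_CUBIC)
H=max(a.shape[0],b.shape[0]);pad=lambda i:cv2.copyMakeBorder(i,0,H-i.shape[0],0,2,0)
cv2.imwrite('pics/c1.png',np.hstack([pad(a),pad(b)]))
hs={'top':cv2.cvtColor(t,cv2.COLOR_BGR2HSV),'side':cv2.cvtColor(s,cv2.COLOR_BGR2HSV)}
roi={'top':(130,145,260,235),'side':(280,145,352,232)}
for n in hs:
    x0,y0,x1,y1=roi[n];h=hs[n][y0:y1,x0:x1]
    for c,lo,hi in(('green',(45,100,40),(85,255,255)),('orange',(3,130,40),(17,255,255)),('black',(0,0,0),(180,255,60)),('white',(0,0,175),(180,40,255))):
        m=cv2.morphologyEx(cv2.inRange(h,lo,hi),cv2.MORPH_CLOSE,np.ones((3,3)))
        k,_,st,ce=cv2.connectedComponentsWithStats(m);
        for i in sorted(range(1,k),key=lambda i:-st[i,4])[:3]:
            if st[i,4]>15: print(n,c,st[i]+[x0,y0,0,0,0],ce[i]+[x0,y0])
    # rack outline
    m=cv2.inRange(h,(0,0,175),(180,40,255));print(n,cv2.minAreaRect(cv2.findNonZero(cv2.morphologyEx(m,cv2.MORPH_OPEN,np.ones((3,3))))))
r=lambda v:np.round(v,3)
for uv in((134,187),(242,154),(254,190),(146,228)):print('rack',r(plane('top',uv,.012)))
print('toaster near corner z.19/0.1',r(plane('top',(326,155),.19)),r(plane('top',(375,178),.19)),r(plane('top',(447,60),.19)))
for x,z in((338,285),(340,265),(385,318),(352,215)):print('toaster side',x,z,r(plane('side',(x,z),.0)))
E
```

```text
top green [221 161  23  21 347] [231.55907781 171.10951009]
top orange [132 192  25  21 388] [144.03350515 201.97680412]
top black [177 177  23  20 351] [187.99145299 186.43589744]
top black [152 194   5  10  24] [154.    198.875]
top white [ 130  145  130   90 9307] [197.33813259 188.68206726]
top ((64.49998474121094, 44.49999237060547), (128.99996948242188, 88.99998474121094), -0.0)
side green [321 189  18  20 187] [329.81818182 198.50802139]
side orange [339 147  13  16 169] [345.75739645 154.26627219]
side orange [295 159  14  15 120] [301.40833333 165.99166667]
side black [308 174  15  16 123] [314.80487805 181.5203252 ]
side white [ 280  145   72   87 4405] [311.75777526 186.5153235 ]
side white [337 230  10   2  16] [342.25  230.625]
side ((35.5, 43.0), (86.0, 71.0), 90.0)
rack [0.551 0.308 0.012]
rack [0.642 0.042 0.012]
rack [0.551 0.009 0.012]
rack [0.449 0.273 0.012]
toaster near corner z.19/0.1 [ 0.603 -0.147  0.19 ] [ 0.558 -0.249  0.19 ] [ 0.812 -0.398  0.19 ]
toaster side 338 285 [ 0.6  -0.19  0.  ]
toaster side 340 265 [ 0.607 -0.12   0.   ]
toaster side 385 318 [ 0.684 -0.282  0.   ]
toaster side 352 215 [0.648 0.104 0.   ]
```

View pics/c1.png

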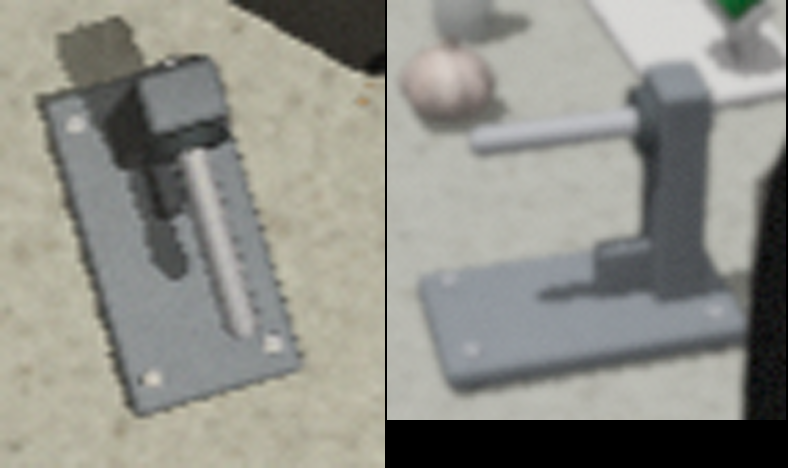

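The crop shows the axle. In full-picture pixels, the top view has the tip at about (344.1,225.3) and the root at (335.3,192.3). The side view has the tip at (270.8,239) and the root at (309.4,234). The toaster stands behind the post.

Run:
```python
from h import *
r=lambda v:np.round(v,4)
tip,e1=tri((344.1,225.3),(270.8,239)); root,e2=tri((335.3,192.3),(309.4,234))
print('tip',r(tip),e1,'root',r(root),e2,np.linalg.norm(root-tip), np.degrees(np.arctan2(*(root-tip)[1::-1])))
tp=plane('top',(344.1,225.3),.115);rp=plane('top',(335.3,192.3),.115);print(r(tp),r(rp),np.linalg.norm(tp-rp),np.degrees(np.arctan2(*(rp-tp)[1::-1])))
C=[(lambda p:plane('top',(300+p[0]/5.5-.4,165+p[1]/5.5-.4),.017))(p) for p in((43,98),(208,58),(300,358),(137,412))]
C=np.array(C);print('base',r(C),'ctr',r(C.mean(0)));
for a,b in((3,0),(2,1)):d=C[b]-C[a];print(np.linalg.norm(d),np.degrees(np.arctan2(d[1],d[0])))
for n,t,s in(('green',(231.6,171.1),(329.8,198.5)),('orange',(144,202),(301.4,166)),('black',(188,186.4),(314.8,181.5))):
    p,e=tri(t,s);print(n,r(p),round(e,4),'plane',r(plane('top',t,.07)))
# rack edges at z .012
I=cv2.imread('pics/top0.png');g=cv2.cvtColor(I,cv2.COLOR_BGR2HSV)[145:240,120:270]
cv2.imwrite('pics/rk.png',np.hstack([cv2.resize(I[145:240,125:260],None,fx=3.7,fy=3.7,interpolation=2),np.zeros((352,1,3),np.uint8)]))
```

```text
tip [ 0.4635 -0.1997  0.114 ] 0.0012678869890401854 root [ 0.5372 -0.1791  0.1152] 0.0017602438367303145 0.07653127162654266 15.618955052032689
[ 0.4628 -0.1996  0.115 ] [ 0.5363 -0.1792  0.115 ] 0.0763004558694148 15.523198571243636
base [[ 0.5727 -0.1243  0.017 ]
 [ 0.593  -0.199   0.017 ]
 [ 0.4578 -0.2418  0.017 ]
 [ 0.4317 -0.169   0.017 ]] ctr [ 0.5138 -0.1835  0.017 ]
0.14793663134448443 17.564739436379053
0.141858388618824 17.55628260768165
green [0.5858 0.0598 0.0708] 0.0014 plane [0.5867 0.0599 0.07  ]
orange [0.5075 0.2623 0.0696] 0.0009 plane [0.5079 0.2622 0.07  ]
black [0.5473 0.1615 0.0684] 0.0007 plane [0.5475 0.1612 0.07  ]
```

View pics/rk.png

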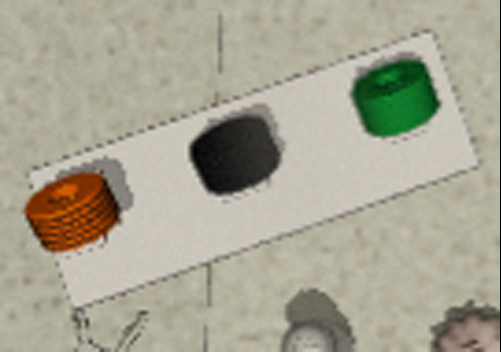

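```bash
cat >> h.py <<'E'
Rz=lambda d:R.from_euler('z',d,degrees=True)
RY=21.3; AY=16.5
rk=Rz(RY); ax=Rz(AY)
gd=.0188
# tool orientation columns x,y,z ; s=+-1 half turn
def ori(frame,tilt,s):
    t=np.radians(tilt); z=np.array([np.sin(t),0,-np.cos(t)]); y=np.array([0,s,0.]); x=np.cross(y,z)
    return frame*R.from_matrix(np.c_[x,y,z])
C={'green':np.array([.5862,.0598,.07]),'black':np.array([.5472,.1613,.07]),'orange':np.array([.5078,.2622,.07])}
TIP=np.array([.4626,-.200,.115]); U=ax.apply([1,0,0])
def tcp(center,o,back=0): return center+o.apply([0,0,1])*(gd-back)
E
python3 - <<'E'
from h import *
print('salt',plane('top',(209,240),.09),'garlic',plane('top',(252,239),.05),'toaster',tri((326,153),(362,213)),tri((378,178),(345,240)))
q0=np.array(manip.current_q())
f=lambda q: None if q is None else np.round(q,2)
for s in(1,-1):
    for n,c in C.items():
        o=ori(rk,35,s)
        for b in(.14,0): print(s,n,b,f(manip.solve_ik(tcp(c,o,b),o.as_quat())))
    o=ori(ax,0,s)
    for d in(-.04,-.014,.03): print(s,'axle',d,f(manip.solve_ik(tcp(TIP+U*d,o),o.as_quat())))
    print(s,'above',f(manip.solve_ik(tcp(TIP-U*.04+[0,0,.12],o),o.as_quat())))
E
```

```text
salt [0.42280025 0.1035368  0.09      ] garlic [0.42799516 0.00789707 0.05      ] toaster (array([ 0.62895154, -0.15301868,  0.1487862 ]), np.float64(0.0224959394355754)) (array([ 0.58243227, -0.26436392,  0.15608166]), np.float64(0.03636036853145819))
1 green 0.14 [ 1.31  0.49 -1.45  2.38  1.27  0.27  0.79]
1 green 0 [ 0.99  1.06 -1.3   2.27  1.97  0.71  0.37]
1 black 0.14 None
1 black 0 [ 0.74  1.03 -1.31  2.33  2.05  0.85  0.05]
1 orange 0.14 None
1 orange 0 [ 0.45  1.04 -1.31  2.33  2.04  1.02 -0.18]
1 axle -0.04 [ 1.28  0.61 -1.09  2.07  0.71  0.89  1.64]
1 axle -0.014 [ 1.22  0.64 -1.08  2.03  0.72  0.92  1.61]
1 axle 0.03 [ 1.12  0.68 -1.05  1.95  0.74  0.96  1.56]
1 above [ 1.41  0.39 -1.21  1.97  0.42  1.06  1.87]
-1 green 0.14 [ 0.45  0.13 -0.42  2.4  -1.25  0.19  0.03]
-1 green 0 [ 0.52  0.58 -0.64  2.28  2.71  0.22  2.45]
-1 black 0.14 None
-1 black 0 [ 0.06  0.5  -0.42  2.35  2.71  0.31  2.15]
-1 orange 0.14 None
-1 orange 0 [-0.42  0.47 -0.21  2.35  2.49  0.35  2.06]
-1 axle -0.04 [ 0.94  0.42 -0.63  2.08  0.36  0.75 -1.2 ]
-1 axle -0.014 [ 0.9   0.45 -0.64  2.04  0.38  0.77 -1.25]
-1 axle 0.03 [ 0.84  0.51 -0.65  1.96  0.42  0.81 -1.33]
-1 above [ 1.05  0.23 -0.73  1.98  0.18  0.99 -1.05]
```

Run:
```python
from h import *
f=lambda q: None if q is None else np.round(q,2)
for s in(1,-1):
  for tl in (35,25):
    for n,c in C.items():
        o=ori(rk,tl,s)
        for up in((0,0,.06),(0,0,.11),(.03,.01,.11)): print(s,tl,n,up,f(manip.solve_ik(tcp(c+up,o),o.as_quat())))
print(f(manip.solve_ik([.40,-.2,.4],ori(ax,0,1).as_quat())),f(manip.solve_ik([.40,-.2,.35],ori(ax,20,1).as_quat())))
```

```text
1 35 green (0, 0, 0.06) [ 1.01  0.8  -1.3   2.26  1.73  0.52  0.44]
1 35 green (0, 0, 0.11) [ 0.9   0.44 -1.08  2.23  1.16  0.21  0.83]
1 35 green (0.03, 0.01, 0.11) [ 0.85  0.51 -1.09  2.17  1.22  0.27  0.78]
1 35 black (0, 0, 0.06) [ 0.76  0.74 -1.3   2.32  1.84  0.63  0.08]
1 35 black (0, 0, 0.11) [ 0.65  0.38 -1.08  2.3   1.49  0.29  0.25]
1 35 black (0.03, 0.01, 0.11) [ 0.46  0.36 -0.87  2.23  1.38  0.23  0.34]
1 35 orange (0, 0, 0.06) [ 0.47  0.75 -1.3   2.32  1.83  0.8  -0.15]
1 35 orange (0, 0, 0.11) [ 0.18  0.3  -0.87  2.3   1.5   0.35 -0.03]
1 35 orange (0.03, 0.01, 0.11) [ 0.35  0.45 -1.08  2.23  1.53  0.5   0.03]
1 25 green (0, 0, 0.06) [ 0.93  0.79 -1.3   2.13  1.31  0.66  0.79]
1 25 green (0, 0, 0.11) [ 0.96  0.62 -1.3   2.1   1.01  0.6   1.  ]
1 25 green (0.03, 0.01, 0.11) [ 0.9   0.7  -1.3   2.04  1.08  0.67  0.96]
1 25 black (0, 0, 0.06) [ 0.59  0.56 -1.09  2.19  1.24  0.49  0.55]
1 25 black (0, 0, 0.11) [ 0.74  0.55 -1.29  2.16  1.09  0.6   0.69]
1 25 black (0.03, 0.01, 0.11) [ 0.7   0.64 -1.3   2.09  1.15  0.68  0.67]
1 25 orange (0, 0, 0.06) [ 0.33  0.56 -1.08  2.
[... 759 characters left out ...]
44  0.41 -0.6   2.15  0.43  0.25 -1.66]
-1 25 green (0, 0, 0.11) [ 0.62  0.36 -0.8   2.11  0.39  0.37 -1.63]
-1 25 green (0.03, 0.01, 0.11) [ 0.56  0.41 -0.78  2.04  0.45  0.4  -1.69]
-1 25 black (0, 0, 0.06) [ 0.11  0.35 -0.5   2.21  0.66  0.23 -2.14]
-1 25 black (0, 0, 0.11) [ 0.06  0.24 -0.42  2.18  0.26  0.32 -1.76]
-1 25 black (0.03, 0.01, 0.11) [ 0.38  0.37 -0.81  2.1   0.67  0.41 -2.11]
-1 25 orange (0, 0, 0.06) [-0.59  0.31  0.02  2.22  0.42  0.2  -2.17]
-1 25 orange (0, 0, 0.11) [-0.39  0.22 -0.21  2.18  0.41  0.34 -2.14]
-1 25 orange (0.03, 0.01, 0.11) [-0.38  0.27 -0.21  2.11  0.4   0.36 -2.11]
[ 1.63 -0.01 -1.2   1.76 -0.01  1.38  2.29] [-0.15 -0.24  0.66  2.08 -0.12  1.01  2.42]
```

Run:
```python
from h import *
p=lambda *a:print(*a,np.round(manip.current_clock(),1),np.round(manip.current_tool_pos(),3),np.round(manip.current_q(),2))
f0=manip.current_tool_pos()
manip.servo_line(np.array(f0)+[0,0,.2],vel=.3);p('up')
o=ori(rk,25,1);manip.move_pose(tcp(C['green']+[0,0,.22],o),o.as_quat());p('hi')
o=ori(rk,35,1);manip.move_pose(tcp(C['green']+[0,0,.07],o),o.as_quat());p('pre')
for n in('side','top'):cv2.imwrite(f'pics/{n}1.png',snap(n))
a,b=[cv2.imread(f'pics/{n}1.png') for n in('side','top')]
cv2.imwrite('pics/c2.png',np.hstack([cv2.resize(a[110:250,250:400],None,fx=2.6,fy=2.6),cv2.resize(b[110:250,140:290],None,fx=2.6,fy=2.6)]))
```

```text
up 0.9 [ 0.211 -0.614  0.424] [ 1.5   0.39 -0.45  1.26  0.17  1.52 -0.16]
hi 3.7 [0.594 0.062 0.273] [ 1.03  0.3  -1.27  2.    0.33  0.64  1.56]
pre 4.9 [0.597 0.063 0.125] [ 0.87  0.57 -1.07  2.25  1.66  0.27  0.39]
```

View pics/c2.png

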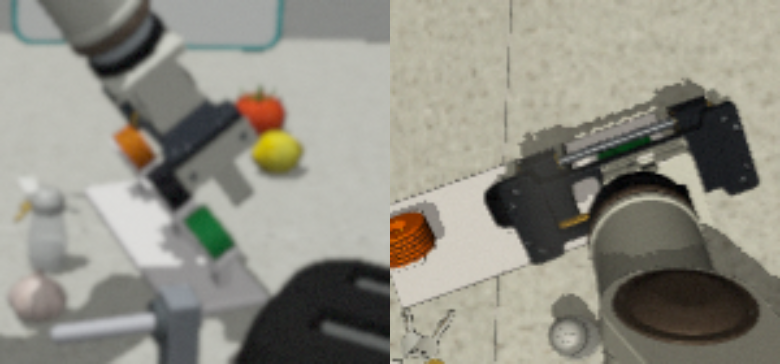

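The gripper straddles the green spacer with its fingers either side, so I'll grip it.

```bash
cat >> h.py <<'E'
p=lambda *a:print(*a,np.round(manip.current_clock(),1),np.round(manip.current_tool_pos(),4),np.round(manip.current_force(),1),'gap',np.round(manip.current_finger_gap(),4),np.round(manip.current_q(),2))
def mv(c,o): manip.move_pose(tcp(np.array(c),o),o.as_quat())
def ln(c,o,v=.15): manip.servo_line(tcp(np.array(c),o),o.as_quat(),v)
def pick(n,pre=True):
    o=ori(rk,35,1)
    if pre: mv(C[n]+[0,0,.2],ori(rk,25,1)); mv(C[n]+[0,0,.07],o)
    ln(C[n],o,.12); p('at'); effector.close(30); p('closed')
    ln(C[n]+[0,0,.08],o,.15); p('lift')
def preinsert(d=-.04):
    o=ori(ax,0,1)
    mv(TIP+U*d+[0,0,.13],o); p('above'); ln(TIP+U*d,o,.2); p('pre')
def look(k):
    a,b=[snap(n) for n in('side','top')]
    for n,i in(('side',a),('top',b)):cv2.imwrite(f'pics/{n}{k}.png',i)
    z=lambda i:cv2.resize(i,(390,390),interpolation=cv2.INTER_CUBIC)
    cv2.imwrite(f'pics/L{k}.png',np.hstack([z(a[190:290,240:340]),z(b[165:265,295:395])]))
E
python3 - <<'E'
from h import *
pick('green',False)
preinsert(); look(2)
E
```

```text
at 5.7 [0.5967 0.0638 0.0552] [-0.8 -0.   0.9] gap 0.092 [ 0.86  0.82 -1.08  2.27  2.07  0.45  0.13]
closed 6.4 [0.5962 0.064  0.0547] [-2.1 -0.4  2.4] gap 0.052 [ 0.86  0.82 -1.08  2.27  2.07  0.46  0.13]
lift 7.2 [0.5959 0.0633 0.1342] [-1.  -0.9 -1. ] gap 0.0516 [ 0.87  0.53 -1.06  2.25  1.56  0.24  0.47]
above 8.5 [ 0.4243 -0.211   0.2256] [-0.4  0.7 -0.7] gap 0.0518 [ 1.52  0.53 -1.42  1.96  0.57  1.16  1.73]
pre 9.3 [ 0.4252 -0.2109  0.0969] [ 1.  -0.6 -0.4] gap 0.0516 [ 1.33  0.67 -1.18  2.07  0.79  0.95  1.57]
```

View pics/L2.png

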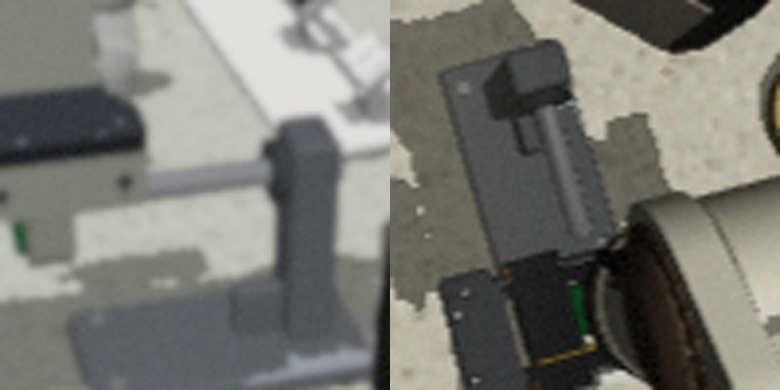

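The spacer is held at the pre-insert pose: the green shows at about (18,238) in the left crop, and the axle tip is just ahead of it. I'll step it on while watching the force.

```bash
cat >> h.py <<'E'
def insert(ds,off=(0,0),lim=12,v=.06,f0=None):
    o=ori(ax,0,1); F0=np.array(manip.current_force()); V=np.cross([0,0,1],U)
    for d in ds:
        ln(TIP+U*d+V*off[0]+[0,0,off[1]],o,v)
        F=np.array(manip.current_force())-F0; e=np.array(manip.current_tool_pos())-tcp(TIP,o)
        print(round(manip.current_clock(),1),d,'F u,v,z',np.round([F@U,F@V,F[2]],1),'pos u,v,z',np.round([e@U,e@V,e[2]],4))
        if abs(F@U)>lim: print('STOP'); return False
    return True
E
python3 - <<'E'
from h import *
insert([-.025,-.015,-.011,-.007,0,.007,.014,.02])
look(3)
E
```

```text
9.8 -0.025 F u,v,z [-0.3 -1.3 -0.5] pos u,v,z [-0.0243  0.0001  0.0003]
10.1 -0.015 F u,v,z [-0.2 -0.5 -0.8] pos u,v,z [-0.0145  0.0002  0.0001]
10.4 -0.011 F u,v,z [-0.2 -0.2 -0.1] pos u,v,z [-0.0108  0.0001  0.    ]
10.6 -0.007 F u,v,z [ 0.  -0.2 -1. ] pos u,v,z [-0.0067  0.      0.0001]
10.9 0 F u,v,z [ 0.4  0.2 -0.9] pos u,v,z [0.0006 0.0001 0.0001]
11.2 0.007 F u,v,z [-0.  -0.9 -0.4] pos u,v,z [0.0076 0.0001 0.0001]
11.4 0.014 F u,v,z [-0.5  0.1 -0.5] pos u,v,z [0.0146 0.0001 0.0001]
11.7 0.02 F u,v,z [-0.5 -0.5 -0.9] pos u,v,z [0.0205 0.0001 0.0001]
```

View pics/L3.png

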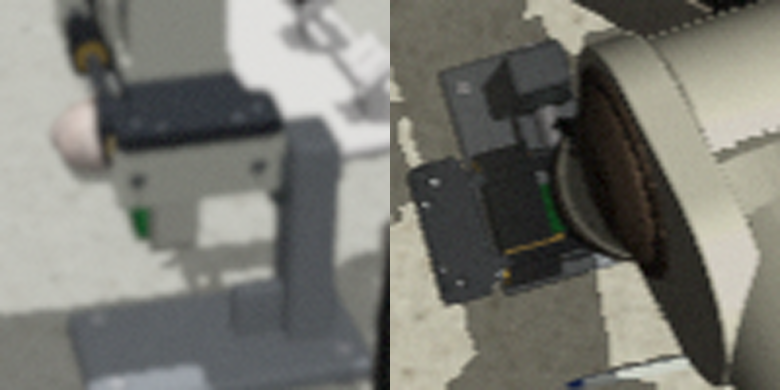

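There was no contact force through the whole stroke, so the spacer is threaded. Release it and fetch the roller.

Run:
```python
from h import *
effector.open_jaws(); p('open')
ln(TIP+U*.02+[0,0,.13],ori(ax,0,1),.2); p('up')
mv(C['orange']+[0,0,.2],ori(rk,25,1)); p('hi'); look(4)
```

```text
open 12.6 [ 0.4818 -0.1943  0.0962] [-0.1  0.5  1. ] gap 0.0917 [ 1.19  0.73 -1.13  1.97  0.8   0.99  1.52]
up 13.4 [ 0.4809 -0.1945  0.2252] [-0.4 -0.8 -0.2] gap 0.0919 [ 1.32  0.58 -1.32  1.86  0.61  1.19  1.65]
hi 15.1 [0.5159 0.2638 0.2526] [-0.  -0.7 -0.2] gap 0.0917 [ 0.68  0.42 -1.48  2.07  0.86  0.77  0.67]
```

View pics/L4.png

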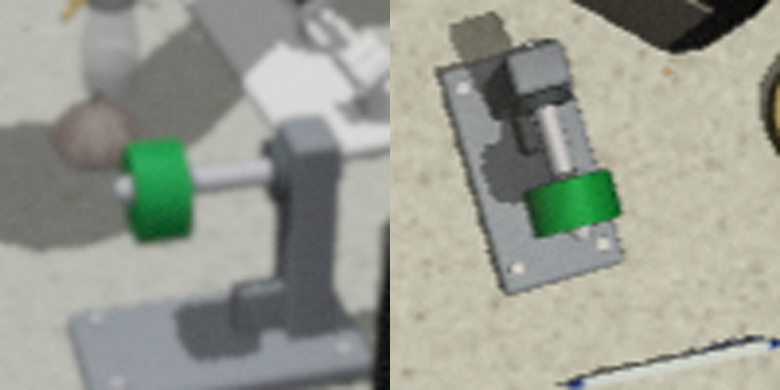

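The spacer hangs on the axle with the tip protruding slightly (left crop, spacer at (157,190)). Next the roller, which pushes the spacer along.

Run:
```python
from h import *
mv(C['orange']+[0,0,.07],ori(rk,35,1)); pick('orange',False)
if abs(manip.current_finger_gap()-.052)<.003:
    preinsert()
    if insert([-.025,-.015,-.009,-.004,.005,.013,.021]):
        effector.open_jaws(); ln(TIP+U*.021+[0,0,.13],ori(ax,0,1),.2)
        mv(C['black']+[0,0,.2],ori(rk,25,1)); p('hi')
look(5)
```

```text
at 16.9 [0.5186 0.2662 0.0552] [-0.2 -0.4  0. ] gap 0.0923 [ 0.03  0.58 -0.71  2.34  2.17  0.52 -0.63]
closed 17.6 [0.5182 0.2656 0.0548] [-1.4 -2.2  4.5] gap 0.0516 [ 0.02  0.58 -0.71  2.34  2.17  0.53 -0.63]
lift 18.3 [0.5175 0.2663 0.1344] [ 0.1  0.4 -0.6] gap 0.0516 [-0.04  0.32 -0.62  2.32  1.76  0.31 -0.31]
above 20.1 [ 0.4242 -0.2108  0.2258] [-0.1  0.4 -0.5] gap 0.0517 [ 1.46  0.42 -1.29  1.96  0.46  1.1   1.84]
pre 20.9 [ 0.4251 -0.211   0.0969] [-0.1 -1.2 -0.7] gap 0.052 [ 1.26  0.59 -1.06  2.07  0.68  0.88  1.66]
21.3 -0.025 F u,v,z [0.5 0.3 1.8] pos u,v,z [-0.0242 -0.0001  0.0005]
21.6 -0.015 F u,v,z [-0.4  0.9 -0.2] pos u,v,z [-0.0144  0.0001  0.0001]
21.9 -0.009 F u,v,z [0.3 1.  0.9] pos u,v,z [-0.0085  0.0001  0.    ]
22.1 -0.004 F u,v,z [1.2 1.1 0.1] pos u,v,z [-0.0036  0.0001  0.    ]
22.4 0.005 F u,v,z [1.8 1.7 0.1] pos u,v,z [0.0057 0.0001 0.0001]
22.7 0.013 F u,v,z [ 0.4  1.4 -1. ] pos u,v,z [0.0137 0.0002 0.0001]
23.0 0.021 F u,v,z [0.5 0.6 0.4] pos u,v,z [0.0216 0.0001 0.0001]
hi 26.0 [0.555  0.1627 0.2526] [-0.6 -0.3 -0.3] gap 0.0921 [ 0.76  0.21 -1.17  2.07  0.37  0.57  1.31]
```

View pics/L5.png

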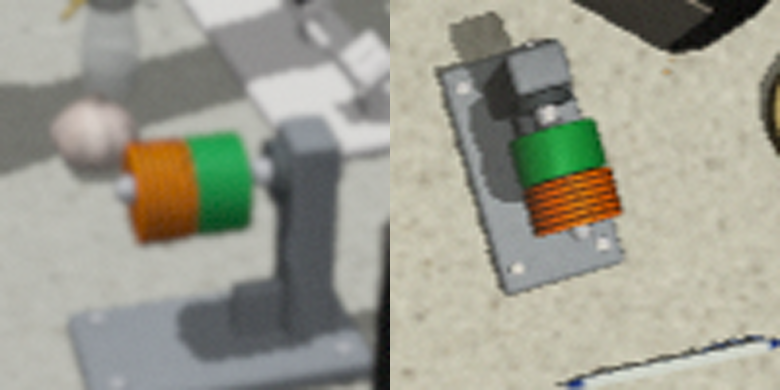

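Spacer and roller are on and touching each other. Next the cap, pushed home under force control.

Run:
```python
from h import *
mv(C['black']+[0,0,.07],ori(rk,35,1)); pick('black',False)
if abs(manip.current_finger_gap()-.052)<.003:
    preinsert(); effector.close(45)
    insert([-.025,-.015,-.012,-.009,-.006,-.003,0,.003]+[.004+.001*i for i in range(10)],lim=11,v=.04)
look(6)
```

```text
at 28.1 [0.5577 0.1654 0.0553] [-0.3  0.  -0.1] gap 0.0916 [ 0.67  0.89 -1.19  2.33  2.08  0.71 -0.07]
closed 28.8 [0.5575 0.165  0.0547] [-0.1 -1.   2.2] gap 0.052 [ 0.67  0.89 -1.18  2.33  2.08  0.71 -0.07]
lift 29.5 [0.557  0.1647 0.1341] [-0.5  0.6 -0.9] gap 0.0516 [ 0.77  0.66 -1.3   2.31  1.74  0.56  0.13]
above 31.0 [ 0.4242 -0.2107  0.2256] [-0.9  0.6 -0.4] gap 0.0523 [ 1.55  0.64 -1.52  1.96  0.68  1.23  1.63]
pre 31.8 [ 0.4251 -0.2109  0.0969] [ 0.  -0.  -0.2] gap 0.0518 [ 1.38  0.76 -1.28  2.07  0.88  1.02  1.5 ]
32.5 -0.025 F u,v,z [-0.4 -0.5 -0.6] pos u,v,z [-0.0247  0.0002 -0.    ]
33.0 -0.015 F u,v,z [-0.2 -0.1 -0. ] pos u,v,z [-0.0147  0.0001  0.    ]
33.2 -0.012 F u,v,z [0.3 0.2 0.8] pos u,v,z [-0.0119  0.      0.    ]
33.5 -0.009 F u,v,z [-0.9  0.9  0.1] pos u,v,z [-0.0088  0.      0.    ]
33.7 -0.006 F u,v,z [0.5 0.9 0.1] pos u,v,z [-0.0058  0.      0.    ]
34.0 -0.003 F u,v,z [-0.3  0.6  0.4] pos u,v,z [-0.0027  0.0001  0.    ]
34.2 0 F u,v,z [ 0.7  0.9 -0.5] pos u,v,z [0.0004 0.     0.0001]
34.5 0.003 F u,v,z [0.6 1.1 0.4] pos u,v,z [0.0034 0.     0.0001]
34.7 0.004 F u,v,z [-0.1 -0.3  0.6] pos u,v,z [ 0.0041 -0.      0.    ]
35.0 0.005 F u,v,z [-0.2  1.  -0. ] pos u,v,z [ 0.005 -0.    -0.   ]
35.2 0.006 F u,v,z [-0.1  0.2 -0. ] pos u,v,z [ 0.0061 -0.      0.    ]
35.5 0.007 F u,v,z [-0.  -0.1  0.3] pos u,v,z [0.0072 0.     0.    ]
35.7 0.008 F u,v,z [-3.4 -0.6  1.8] pos u,v,z [ 0.0073 -0.     -0.0002]
36.0 0.009000000000000001 F u,v,z [-6.   0.   2.9] pos u,v,z [ 0.0073 -0.     -0.0004]
36.2 0.01 F u,v,z [-8.6  0.9  4.7] pos u,v,z [ 0.0073 -0.     -0.0006]
36.5 0.011 F u,v,z [-11.2   0.7   5.8] pos u,v,z [ 0.0074 -0.0001 -0.0007]
STOP
```

View pics/L6.png

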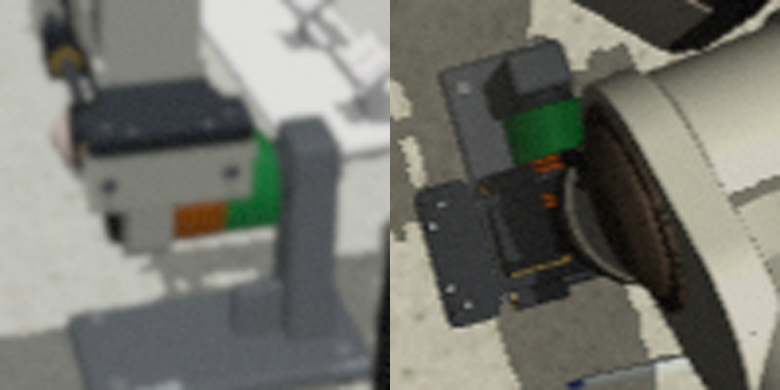

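All three parts came to a firm stop within 1 mm of the expected seated position. Release and check.

Run:
```python
from h import *
effector.open_jaws(); o=ori(ax,0,1); ln(TIP+U*.008+[0,0,.13],o,.2)
mv(TIP-U*.06+[0,.15,.25],o); p('away'); look(7)
a,b=cv2.imread('pics/top0.png'),cv2.imread('pics/top7.png')
cv2.imwrite('pics/F.png',np.vstack([cv2.imread('pics/L7.png'),cv2.resize(b[130:280,120:520],(780,210*780//780))]))
```

```text
away 39.2 [ 0.4044 -0.068   0.3457] [-0.5  0.4 -0.1] gap 0.0916 [ 1.55 -0.18 -1.27  1.92 -0.18  1.28  2.19]
```

View pics/F.png

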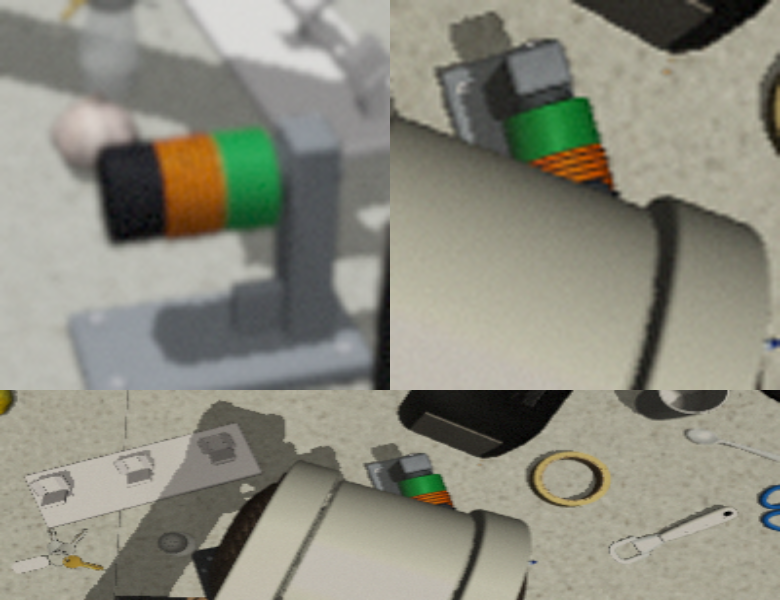

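The side view shows green, orange and black packed together against the shoulder, with no gaps. The garlic, salt shaker and tape roll are where they were, and the gripper is well clear.

```bash
python3 -c "
from bench import manip
print(manip.hand_in())"
```

```text
the job is handed in; nothing more can be done
None
```

The dough cutter is back together on its axle and handed in at about 39 s: spacer, roller and end cap sit snug against the shoulder, the gripper is clear, and the salt shaker, garlic and tape roll look unmoved; the arm hid most of the pen in the last picture, but nothing touched it that I could tell.

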